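Find the lid that snaps onto the budgies' cuttlebone tub

TASK

Close the white tub that stands on the cork mat with the one blue lid that fits it: try the look-alike lids until one goes down and snaps fully home, level all round, and let go of it. Leave the other two lids lying flat, right way up, on the table, and do not disturb the red dish, the mirror toy, the perch stand or the green feeder.

Things in the scene. Friction and masses are not known exactly. Their poses are not given: they have to be found in the camera images.
- mat: fixed cork mat 150 x 130 mm, 2 mm thick, under the tub; origin on the table at the tub's centre, x along the tub's long sides (and the closed lid's x). The tub: fixed, open, white, 70 mm high, walls 3 mm, outside 89 to 103 (x) by 71 to 85 mm (y), varying with the start. Two more open white tubs, without mat, far out at the sides, are spares and play no part.
- tub_rim (a point): centre of that tub's mouth, 70 mm above the table, axes as the mat. Rim rounded 2.5 mm; the right lid has 1.2 mm play per side. Sprung studs in the long sides hold it about 10 mm high until pressed with 5 to 10 N; then it clicks and stays, plate on the rim, origin 54 mm above the table. A wrong lid stops on the rim, origin about 70 mm above the table, and lifts off freely.
- lid_a: loose blue lid, 0.1 kg, 116 (x) x 98 (y) mm, one of three alike from outside, right way up on the table. Origin: centre of its lower edge, z up. Plate 16 to 20 mm above it; on that a white grip bar 60 long (x), 14 thick (y), 28 high, top at 48 mm. Hidden 16 mm skirt goes over a rim; skirts differ by 7 mm, each fits one tub size. Half turn about z is the same. Which fits changes
- lid_b: loose blue lid, 0.1 kg, 116 (x) x 98 (y) mm, one of three alike from outside, right way up on the table. Origin: centre of its lower edge, z up. Plate 16 to 20 mm above it; on that a white grip bar 60 long (x), 14 thick (y), 28 high, top at 48 mm. Hidden 16 mm skirt goes over a rim; skirts differ by 7 mm, each fits one tub size. Half turn about z is the same. Which fits changes
- lid_c: loose blue lid, 0.1 kg, 116 (x) x 98 (y) mm, one of three alike from outside, right way up on the table. Origin: centre of its lower edge, z up. Plate 16 to 20 mm above it; on that a white grip bar 60 long (x), 14 thick (y), 28 high, top at 48 mm. Hidden 16 mm skirt goes over a rim; skirts differ by 7 mm, each fits one tub size. Half turn about z is the same. Which fits changes
- dish: loose red dish, 100 mm across, 32 mm high; origin at the centre of its underside. Bystander: leave it where it is.
- mirror: loose round mirror toy: disc 72 mm across, 8 mm thick, upright across its x axis, on a post with a round foot 64 mm across; 136 mm high; origin under its foot. Bystander: leave it where it is.
- perch: loose bamboo T-perch: bar 130 mm long along its x, 18 mm thick, top 159 mm above the table, on a post with a round foot 72 mm across; origin under its foot. Bystander: leave it where it is.
- feeder: loose empty open green feeder box, 60 (x) x 85 (y) mm, 45 mm high with a 64 mm high back at +x; origin at the centre of its underside. Bystander: leave it where it is.
There are look-alikes about, which are no part of the job. Leave any pink look-alike of the lid_b alone. Leave any orange or pink look-alike of the lid_a alone.

How it is judged (in metres and radians):
At the end, for the whole second after the job is handed in: One lid snapped home on the mat's tub: origin 51.5 to 56.5 mm above the table, within 4 mm of the mat's centre, tilt under 0.04 rad, within 0.06 rad of its x axis (either way round). Other lids flat, right way up on the table: origin within 5 mm, tilt under 0.06 rad. All at rest (((height (world z) of lid_a between 0.0515 and 0.0565 m and horizontal distance between lid_a and mat below 0.004 m and angle between lid_a's own z axis and vertical below 0.04 rad and angle between the x axis of lid_a and the x axis of mat, either way round below 0.06 rad and height (world z) of lid_b between -0.004 and 0.005 m and angle between each of lid_b, lid_c's own z axis and vertical below 0.06 rad and height (world z) of lid_c between -0.004 and 0.005 m) or (height (world z) of lid_b between 0.0515 and 0.0565 m and horizontal distance between lid_b and mat below 0.004 m and angle between lid_b's own z axis and vertical below 0.04 rad and angle between the x axis of lid_b and the x axis of mat, either way round below 0.06 rad and height (world z) of lid_a between -0.004 and 0.005 m and angle between each of lid_a, lid_c's own z axis and vertical below 0.06 rad and height (world z) of lid_c between -0.004 and 0.005 m) or (height (world z) of lid_c between 0.0515 and 0.0565 m and horizontal distance between lid_c and mat below 0.004 m and angle between lid_c's own z axis and vertical below 0.04 rad and angle between the x axis of lid_c and the x axis of mat, either way round below 0.06 rad and height (world z) of lid_a between -0.004 and 0.005 m and angle between each of lid_a, lid_b's own z axis and vertical below 0.06 rad and height (world z) of lid_b between -0.004 and 0.005 m)) and linear speed of each of lid_a, lid_b, lid_c below 0.02 m/s); the robot touches nothing.
It fails at once if the red dish is shifted by more than 25 mm or tipped by more than 0.3 rad (distance of dish from where it was at the start of the episode above 0.025 m or angle between dish's own z axis and vertical above 0.3 rad).
It fails at once if the mirror toy is shifted by more than 25 mm or tipped by more than 0.3 rad (distance of mirror from where it was at the start of the episode above 0.025 m or angle between mirror's own z axis and vertical above 0.3 rad).
It fails at once if the perch stand is shifted by more than 25 mm or tipped by more than 0.3 rad (distance of perch from where it was at the start of the episode above 0.025 m or angle between perch's own z axis and vertical above 0.3 rad).
It fails at once if the green feeder is shifted by more than 25 mm or tipped by more than 0.3 rad (distance of feeder from where it was at the start of the episode above 0.025 m or angle between feeder's own z axis and vertical above 0.3 rad).
It also fails if it takes over 72 s, if anything falls off the work surface, if the arm or the gripper's body presses on something with over 40 N, if the wrist force passes 120 N, or if a joint passes its speed limit or range.

ROBOT

A 7-joint arm with a two-finger parallel gripper is mounted at the origin on the work surface. World frame = base frame: x ahead of the robot, y to its left, z up, the work surface at z = 0. Lengths are in mm, angles in rad, forces in N, time in s.
With the tool pointing down it reaches from about 425 to 825 mm from the base axis. Payload 3.6 kg.
Tool frame: the origin (TCP) lies midway between the tips of the shut fingers; the grasp point (between the pads) lies 19 mm behind it; z points along the fingers, y is the line along which they close (so a half turn about z gives the same grasp; the last joint's range is limited). The gripper opens to 93 mm and grips with 3 to 60 N. Pads are 15 mm wide; open, the fingers measure 128 mm over their backs; the gripper's body (75 mm by 188 mm) begins 65 mm behind the grasp point.
Start: joints at [-1.161, 0.615, -0.013, 1.423, 0.008, 1.103, -0.04], TCP at [274.941, 588.956, 218.64] pointing down, gripper open.
Joint ranges: [-3.12, 3.12], [-0.3, 2.06], [-1.34, 1.32], [0.26, 2.42], [-1.36, 4.5], [0.01, 1.98], [-2.84, 2.84]. Speed limits (rad/s): [2.79, 2.79, 3.14, 3.14, 3.14, 3.14, 3.14].

INTERFACE

Orientations are given as a unit quaternion [x, y, z, w].
In Python, from plant import sense, snapshot, close_job gives the robot as it stands.
- The arm moves only by the tool jog_arm, never from a script. Its argument "moves" is one flat list of numbers, 7 for each row, row after row: the shift along the tool's x, y, z scaled (see below), then the turn, a rotation vector about the tool's x, y, z scaled (see below), then the closure, from 0 (fully open) to 1 (shut). A call has exactly 10 rows; each row is the pose to reach, as a shift and turn from the pose commanded when the call began, along the tool's axes at that moment; what a row does not reach only later rows make up. The controller multiplies each number of a shift by 0.15 m and each number of a turn by 60 degrees. A row lasts 1/12 s, in which the tool goes at most 41.7 mm and 7.16 degrees, less where a joint would pass 70% of its speed; a pose out of reach is approached as far as the arm can. A call with a number of a shift or a turn outside -1 to 1 is refused whole. A call with a gripper value outside its range is refused whole. The fingers move at their own pace and stop on an object; "force" is the grip in N (left out, the last holds). Time passes only in rows, so rows that repeat a pose let the fingers close, or fill a call up. It gives the time, the measured TCP pose, the force, the opening and the grip force at its end, in the units of the state.
- sense(): the state, without advancing time (a new reading comes with each control period).
- snapshot(name): name is "scene" or "top"; returns a dict with "pixels" (420x560x3 uint8, red, green, blue), "z_map" (420x560 float32, mm along the optical axis (not along the pixel's ray), 0 where there is no reading), "fx", "fy", "cx", "cy" (pixels), "k1" (the pictures are not rectified: a ray, as slopes to the right and down, at radius r is drawn at 1 + k1 r^2 times it, then the intrinsics apply), "extrinsics" (4x4, takes a point from camera to world coordinates). Camera axes: x right, y up, looking along -z (the intrinsics and any distortion apply to the point x, -y, -z); pixel columns grow to the right and rows downward; lengths in mm; the calibration is good to about 2 mm. A picture is of the moment at which its call begins.
- close_job(): hands the job in; it is judged then, once.
The state is a dict: "t": time; "qpos": joint angles; "dq": joint speeds; "joint_torque": joint torques, N m; "position": TCP position; "orientation": TCP orientation; "wrist_force": force on the tool from outside, world axes, zero at the start; "torque": the same for the moment, N m; "grip_width": opening from 0.0 (shut) to 1.0 (fully open); "finger_force": force on a finger pad.
Only numpy, scipy, OpenCV 4.12 (cv2) and the standard library are available. Lean on these libraries where they do the work, as an engineer would, in place of code of your own. Each camera call takes 0.05 s, during which the arm holds its last target. There are 200 camera calls.

## Working session

There is one attempt and no reset: what is moved stays moved. The work goes in short steps, Python scripts to look and compute and a tool call to move; the robot and the scene stay as the last step left them, time stands still between calls to the robot, and variables do not carry over. Pictures are saved under pics/ and viewed, at most 10 in all, crops included, and the job is handed in when it is done.

Besides the shell and the picture viewer there is one more tool, called after "Emit:" as name(argument=value, ...), one argument or row to a line, values as JSON. jog_arm: Moves the arm, as the interface text tells. Its arguments: {"type":"object","properties":{"moves":{"type":"array"},"force":{"type":"number"}},"required":["moves"]}

```bash
mkdir -p pics
python3 - <<'E'
from plant import sense,snapshot
import cv2,numpy as np
for n in("top","scene"):
    s=snapshot(n); cv2.imwrite(f"pics/{n}0.png",s["pixels"][:,:,::-1]); np.savez(f"{n}0.npz",**s)
    print(n,s["fx"],s["cx"],s["cy"],s["k1"],np.round(s["extrinsics"],3).tolist())
print(sense())
E
```

```text
top 394.05552973678545 275.1999509334665 211.5040690182339 -0.11349334712646122 [[0.0, 0.988, -0.153, 483.021], [-1.0, 0.002, 0.01, -15.261], [0.01, 0.153, 0.988, 1075.649], [0.0, 0.0, 0.0, 1.0]]
scene 485.56200911358746 283.5284803073605 215.0498004816952 -0.10122192536065806 [[-0.253, -0.767, 0.59, 1379.439], [0.967, -0.203, 0.151, 174.121], [0.004, 0.609, 0.793, 1073.196], [0.0, 0.0, 0.0, 1.0]]
{'t': 0.1, 'qpos': array([-1.160521  ,  0.61582577, -0.0126531 ,  1.4247315 ,  0.00812004,
        1.10342746, -0.04038013]), 'dq': array([ 0.00118602, -0.00274441, -0.00148855, -0.00434509, -0.00042199,
        0.00112711,  0.00305162]), 'joint_torque': array([ 1.37453237e-03, -4.60040510e+01,  2.10010847e-01, -1.66244459e+01,
       -6.12034136e-02,  1.69281091e-02,  1.02290910e-04]), 'position': array([274.63467313, 588.33600352, 217.59718829]), 'orientation': array([ 2.16595073e-01,  9.76260828e-01, -1.14587939e-03, -2.40676223e-04]), 'wrist_force': array([ 0.69748213, -0.44344672,  0.25398712]), 'torque': array([-0.00776726, -0.00372539,  0.02496725]), 'finger_force': 0.0, 'grip_width': 1.0021448344792234}
```

View pics/top0.png

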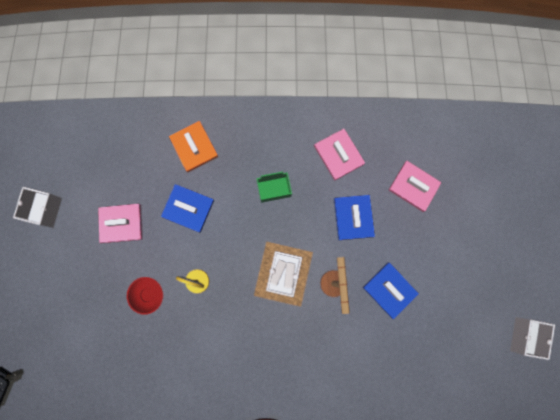

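View pics/scene0.png

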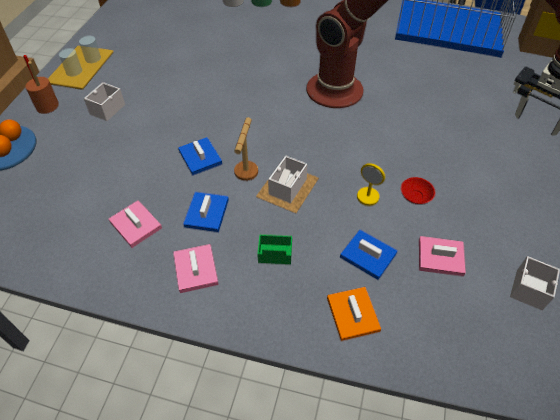

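The top view shows three blue lids with white bars at (188,208), (355,217) and (391,290). They are the only blue ones. The look-alikes to leave alone are orange at (193,147) and pink at (120,223), (340,154) and (416,186). The tub on the cork mat is at (284,274), and the spare tubs are at (38,207) and (538,340). The perch at (340,284) is close to the tub and the right-hand lid.

```bash
cat > h.py <<'E'
import numpy as np,cv2
from plant import sense,snapshot
from scipy.spatial.transform import Rotation as R
def cloud(s):
    h,w=s["z_map"].shape; v,u=np.mgrid[:h,:w]
    K=np.array([[s["fx"],0,s["cx"]],[0,s["fy"],s["cy"]],[0,0,1]],float)
    p=cv2.undistortPoints(np.stack([u,v],-1).reshape(-1,1,2).astype(float),K,np.array([float(s["k1"]),0,0,0])).reshape(h,w,2)
    z=s["z_map"]; P=np.stack([p[...,0]*z,-p[...,1]*z,-z],-1)
    E=np.array(s["extrinsics"]); return P@E[:3,:3].T+E[:3,3]
def hsv(s): return cv2.cvtColor(s["pixels"],cv2.COLOR_RGB2HSV)
def rect(P):
    (c,wh,a)=cv2.minAreaRect(P[:,:2].astype(np.float32))
    if wh[0]<wh[1]: wh=wh[::-1]; a+=90
    return np.round([*c,*wh,(a+90)%180-90],1)
def lids(s):
    P=cloud(s);H=hsv(s); m=((H[...,0]>105)&(H[...,0]<130)&(H[...,1]>150)&(H[...,2]>80)).astype(np.uint8)
    out=[]
    for c in cv2.findContours(m,0,2)[0]:
        if cv2.contourArea(c)<400: continue
        f=cv2.drawContours(np.zeros_like(m),[cv2.convexHull(c)],-1,1,-1)>0
        q=P[f]; pl=P[f&(m>0)]; z0=np.median(pl[:,2])
        top=q[q[:,2]>z0+20]; pl=pl[abs(pl[:,2]-z0)<5]
        out.append((c.reshape(-1,2).mean(0).round(),round(z0,1),rect(pl),rect(top) if len(top)>5 else None,top.mean(0).round(1)))
    return out
E
python3 - <<'E'
from h import *
for n in("top","scene"):
    s=dict(np.load(n+"0.npz")); P=cloud(s);H=hsv(s)
    print(n)
    for l in lids(s): print(*l)
    u,v=(284,274) if n=="top" else (287,180)
    b=np.zeros(P.shape[:2],bool); b[v-45:v+45,u-45:u+45]=1
    t=P[b&(P[...,2]>64)&(P[...,2]<78)&(H[...,1]<60)]; print("rim",rect(t),t.mean(0))
    mt=P[b&(H[...,0]>5)&(H[...,0]<25)&(H[...,1]>70)&(P[...,2]<12)]; print("mat",rect(mt),mt.mean(0))
    # bystanders
    for nm,lo,hi in(("yellow",22,35),("green",45,75),("brown",5,22),("red",0,4)):
        k=(H[...,0]>=lo)&(H[...,0]<=hi)&(H[...,1]>110)&(P[...,2]>6)&(P[...,2]<180)&(P[...,0]>380)&(P[...,0]<900)&(abs(P[...,1])<500)
        q=P[k]; 
        if len(q)>9: print(nm,rect(q),q.mean(0).round(),q[:,2].max().round())
s=np.load("top0.npz")["pixels"][170:330,150:430,::-1]
cv2.imwrite("pics/crop.png",cv2.resize(s,None,fx=2.8,fy=2.8,interpolation=2))
print(R.from_quat(sense()["orientation"]).as_matrix().round(3))
E
```

```text
top
[391. 286.] 19.6 [ 433.5 -335.5  114.9   98.2   42.4] [ 465.9 -190.7  350.1   41.9   77.6] [ 436.7 -320.8   91.8]
[354. 217.] 19.5 [ 632.4 -241.2  115.1   98.4    4.8] [ 553.8 -144.1  289.    54.2  -50.6] [ 623.1 -226.9  106.2]
[187. 208.] 19.3 [656.7 214.8 116.4  96.7  68.2] [583.4 109.1 318.6  24.6  55.5] [644.3 198.9 118.3]
rim [479.4 -47.9 103.6  73.1 -13.2] [479.13789705 -47.66030415  68.61189883]
mat [473.2 -77.4 189.9 148.7  77.1] [479.39172049 -47.65948957   1.66185433]
yellow [459.9 183.8  59.9  59.7  26.3] [460. 180.  41.] 138.0
green [711.9 -22.   83.3  60.3 -78.7] [715. -23.  36.] 67.0
brown [580.3 106.2 644.6 312.7  42.5] [732. 112.  26.] 164.0
red [423.4 319.5  92.6  85.2  88.2] [421. 322.  17.] 36.0
scene
[371. 253.] 21.5 [658.1 217.  114.8  99.9  69. ] [1010.2  210.8  739.8   59.2   -1.1] [668.3 217.5  62.2]
[205. 210.] 19.5 [ 632.8 -239.3  120.2   99.     4.9] [997.5 -47.8 882.8  34.1  27.9] [ 692.5 -207.5  124. ]
[199. 155.] 19.5 [ 435.5 -334.1  122.5   98.3   43. ] [ 892.6  -81.3 1099.4   23.3   28.9] [ 474.5 -312.6   86.8]
[451.  22.] 31.7 [-528.   382.4  420.3  312.4  -89.6] [ 396.2  195.5 1930.7  376.3  -12.3] [-314.7  350.4  164. ]
rim [469.2 -94.5 178.5 108.1  75. ] [484.62512773 -45.12553894  68.61019187]
mat [468.3 -87.8 220.2 156.   76.8] [503.88449073 -42.13798521   2.51968037]
yellow [461.8 187.5  63.3  63.1  42.1] [464. 188.  43.] 140.0
green [701.6 -22.2  91.7  85.3  11.3] [718. -19.  33.] 67.0
brown [646.8  63.5 569.2 497.5  88.3] [730.  99.  35.] 165.0
red [426.3 320.9  96.3  92.3  89.8] [412. 322.  19.] 38.0
[[-0.906  0.423 -0.001]
 [ 0.423  0.906 -0.002]
 [-0.    -0.002 -1.   ]]
```

View pics/crop.png

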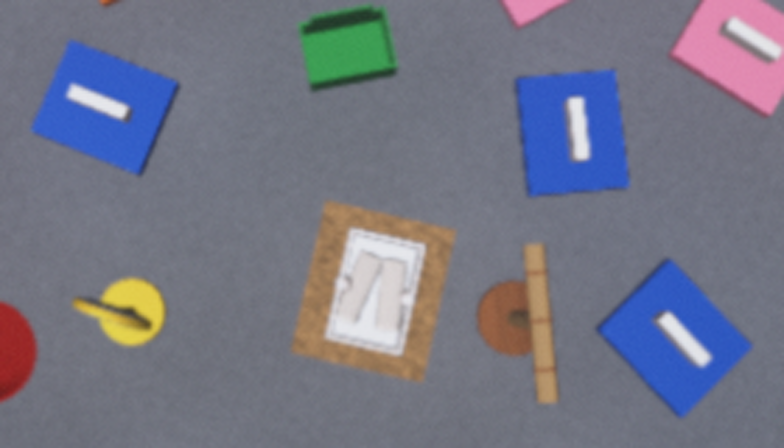

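The crop confirms the three blue lids at crop pixels (105,107), (573,132) and (675,338). No other lid there is blue, and the pink one is at the top right. Next I refine the poses.

Run:
```python
from h import *
L={"A":(657,216),"B":(632,-240),"C":(434.5,-335)}
for n in("top","scene"):
    s=dict(np.load(n+"0.npz")); P=cloud(s);H=hsv(s); print(n)
    for k,c in L.items():
        d=np.hypot(P[...,0]-c[0],P[...,1]-c[1])<50
        q=P[d&(P[...,2]>44)&(P[...,2]<55)&(H[...,1]<70)]
        print(k,len(q),rect(q),q.mean(0).round(1))
    d=np.hypot(P[...,0]-479,P[...,1]+48)<102
    q=P[d&(P[...,2]<7)&(H[...,0]>5)&(H[...,0]<25)&(H[...,1]>70)]; print("mat",len(q),rect(q))
    q=P[(np.hypot(P[...,0]-479,P[...,1]+48)<72)&(P[...,2]>64)&(P[...,2]<80)]; print("rim",len(q),rect(q),q.mean(0).round(1))
    d=np.hypot(P[...,0]-460,P[...,1]+190)<110
    q=P[d&(P[...,2]>145)&(P[...,2]<175)]; print("perch",len(q),rect(q),q.mean(0).round(1))
```

```text
top
A 110 [656.4 215.4  58.8  13.7  68.9] [656.3 214.7  47.5]
B 118 [ 631.6 -240.5   57.6   15.5    3.8] [ 631.8 -240.3   47.5]
C 119 [ 434.3 -335.6   59.7   14.    44. ] [ 434.9 -334.6   47.5]
mat 1373 [480.1 -47.4 148.7 128.3 -12.9]
rim 295 [479.4 -48.2 103.7  73.8 -13.3] [479.  -48.   68.6]
perch 446 [ 453.1 -181.8  129.8   19.4    4.2] [ 452.2 -180.8  156.6]
scene
A 119 [657.9 218.3  58.8  16.5  67.1] [658.5 217.7  48.9]
B 85 [ 634.1 -239.4   61.3   14.3    7. ] [ 634.7 -239.2   47.5]
C 65 [ 436.6 -333.9   57.1   14.1   41.5] [ 437.1 -332.8   48.2]
mat 730 [474.1 -62.8 168.8 156.   76.8]
rim 235 [481.3 -44.2 108.3  74.8 -12.7] [485.  -44.1  68.5]
perch 253 [ 454.2 -180.5  133.6   19.2    4.1] [ 459.8 -178.6  156.3]
```

```bash
cat >> h.py <<'E'
def delta(x,y,z,yaw):
    s=sense(); R0=R.from_quat(s["orientation"]); a=np.radians(yaw)
    X=np.array([np.cos(a),np.sin(a),0]); Z=np.array([0,0,-1.]); Rt=R.from_matrix(np.c_[X,np.cross(Z,X),Z])
    return np.round(R0.inv().apply(np.array([x,y,z])-s["position"])/150,3),np.round((R0.inv()*Rt).as_rotvec(degrees=True)/60,3)
E
python3 - <<'E'
from h import *
print(delta(657.3,216.5,200,68.2))
E
```

```text
(array([-3.36 , -1.167,  0.12 ]), array([-0.002,  0.002,  1.446]))
```

Emit:
jog_arm(
  moves=[-1,-0.4,0,0,0,0,0,-1,-0.4,0,0,0,0,0,-1,-0.4,0,0,0,0,0,-1,-0.4,0,0,0,0,0,-1,-0.4,0,0,0,0,0,-1,-0.4,0,0,0,0,0,-1,-0.4,0,0,0,0,0,-1,-0.4,0,0,0,0,0,-1,-0.4,0,0,0,0,0,-1,-0.4,0,0,0,0,0],
  force=30,
)

```text
t: 0.93
position: [384.1, 472.4, 218.4]
orientation: [0.215, 0.977, 0.0, -0.0]
wrist_force: [0.1, -0.1, 1.1]
grip_width: 0.998
finger_force: 0.0
```

Emit:
jog_arm(
  moves=[-1,-0.4,0,0,0,0,0,-1,-0.4,0,0,0,0,0,-1,-0.4,0,0,0,0,0,-1,-0.4,0,0,0,0,0,-1,-0.4,0,0,0,0,0,-1,-0.4,0,0,0,0,0,-1,-0.4,0,0,0,0,0,-1,-0.4,0,0,0,0,0,-1,-0.4,0,0,0,0,0,-1,-0.4,0,0,0,0,0],
)

```text
t: 1.77
position: [494.8, 354.9, 218.7]
orientation: [0.215, 0.977, 0.0, -0.0]
wrist_force: [-0.6, -0.0, 0.7]
grip_width: 1.0
finger_force: 0.0
```

Emit:
jog_arm(
  moves=[-1,-0.37,0,0,0,1,0,-1,-0.37,0,0,0,1,0,-1,-0.37,0,0,0,1,0,-1,-0.37,0,0,0,1,0,-1,-0.37,0,0,0,1,0,-1,-0.37,0,0,0,1,0,-1,-0.37,0,0,0,1,0,-1,-0.37,0,0,0,1,0,-1,-0.37,0,0,0,1,0,-1,-0.37,0,0,0,1,0],
)

```text
t: 2.6
position: [607.9, 240.8, 218.5]
orientation: [0.675, 0.738, -0.0, -0.0]
wrist_force: [0.5, 0.2, -0.7]
grip_width: 0.997
finger_force: 0.0
```

Run:
```python
from h import *
print(sense()["t"],delta(657.3,216.5,85,68.2))
```

```text
2.6 (array([-0.191,  0.314,  0.89 ]), array([-0.   ,  0.   ,  0.447]))
```

Emit:
jog_arm(
  moves=[-0.191,0.314,0.3,0,0,0.447,0,-0.191,0.314,0.5,0,0,0.447,0,-0.191,0.314,0.7,0,0,0.447,0,-0.191,0.314,0.89,0,0,0.447,0,-0.191,0.314,0.89,0,0,0.447,0,-0.191,0.314,0.89,0,0,0.447,0,-0.191,0.314,0.89,0,0,0.447,0,-0.191,0.314,0.89,0,0,0.447,0,-0.191,0.314,0.89,0,0,0.447,0,-0.191,0.314,0.89,0,0,0.447,0],
)

```text
t: 3.43
position: [658.9, 215.6, 87.5]
orientation: [0.828, 0.561, 0.002, 0.0]
wrist_force: [0.6, -1.0, -0.4]
grip_width: 1.001
finger_force: 0.0
```

Run:
```python
from h import *
print(sense()["t"],delta(657.3,216.5,26,68.2))
```

```text
3.4333 (array([ 0.001, -0.013,  0.41 ]), array([ 0.003, -0.003,  0.   ]))
```

Emit:
jog_arm(
  moves=[0,-0.012,0.2,0,0,0,0,0,-0.012,0.35,0,0,0,0,0,-0.012,0.405,0,0,0,0,0,-0.012,0.405,0,0,0,0,0,-0.012,0.405,0,0,0,1,0,-0.012,0.405,0,0,0,1,0,-0.012,0.405,0,0,0,1,0,-0.012,0.405,0,0,0,1,0,-0.012,0.405,0,0,0,1,0,-0.012,0.405,0,0,0,1],
)

```text
t: 4.27
position: [656.5, 215.9, 25.0]
orientation: [0.828, 0.56, 0.0, 0.0]
wrist_force: [0.5, 0.7, -0.4]
grip_width: 0.619
finger_force: 0.0
```

Run:
```python
from h import *
print(sense()["t"],sense()["grip_width"],sense()["wrist_force"],delta(657.3,216.5,26,68.2))
```

```text
4.2667 0.6193527402316961 [ 0.47358138  0.73280925 -0.35196195] (array([ 0.006,  0.004, -0.007]), array([ 0.001, -0.001, -0.001]))
```

Emit:
jog_arm(
  moves=[0,0,0,0,0,0,1,0,0,0,0,0,0,1,0,0,0,0,0,0,1,0,0,0,0,0,0,1,0,0,0,0,0,0,1,0,0,0,0,0,0,1,0,0,0,0,0,0,1,0,0,0,0,0,0,1,0,0,0,0,0,0,1,0,0,0,0,0,0,1],
)

```text
t: 5.1
position: [656.2, 215.7, 24.4]
orientation: [0.828, 0.56, 0.0, 0.0]
wrist_force: [-0.9, 0.6, -0.1]
grip_width: 0.153
finger_force: 30.0
```

Emit:
jog_arm(
  moves=[0,0,-0.1,0,0,0,1,0,0,-0.25,0,0,0,1,0,0,-0.4,0,0,0,1,0,0,-0.6,0,0,0,1,0,0,-0.8,0,0,0,1,0,0,-1,0,0,0,1,0,0,-1,0,0,0,1,0,0,-1,0,0,0,1,0,0,-1,0,0,0,1,0,0,-1,0,0,0,1],
)

```text
t: 5.93
position: [654.7, 215.7, 172.2]
orientation: [0.828, 0.56, -0.002, -0.001]
wrist_force: [0.3, 0.1, -1.6]
grip_width: 0.149
finger_force: 30.0
```

Run:
```python
from h import *
s=sense();print(s["t"],s["grip_width"],s["wrist_force"],delta(480.4,-46.5,175,-13))
```

```text
5.9333 0.14876868219065456 [ 0.33041538  0.07322186 -1.59233066] (array([-2.055, -0.428, -0.012]), array([-1.000e-03,  4.000e-03,  1.353e+00]))
```

Emit:
jog_arm(
  moves=[-0.2,-0.04,0,0,0,0.1,1,-0.4,-0.08,0,0,0,0.2,1,-0.6,-0.12,0,0,0,0.3,1,-0.8,-0.16,0,0,0,0.4,1,-1,-0.2,0,0,0,0.5,1,-1,-0.2,0,0,0,0.6,1,-1,-0.2,0,0,0,0.7,1,-1,-0.2,0,0,0,0.8,1,-1,-0.2,0,0,0,0.9,1,-1,-0.2,0,0,0,0.9,1],
)

```text
t: 6.77
position: [571.4, 87.9, 172.7]
orientation: [0.992, 0.122, -0.002, 0.0]
wrist_force: [0.3, 0.4, -0.7]
grip_width: 0.15
finger_force: 30.0
```

Run:
```python
from h import *
s=sense();print(delta(480.4,-46.5,160,-13))
```

```text
(array([-0.806,  0.722,  0.088]), array([0.001, 0.003, 0.451]))
```

Emit:
jog_arm(
  moves=[-0.15,0.14,0,0,0,0.1,1,-0.3,0.28,0.02,0,0,0.2,1,-0.45,0.42,0.05,0,0,0.3,1,-0.6,0.56,0.1,0,0,0.4,1,-0.75,0.68,0.15,0,0,0.451,1,-0.806,0.722,0.2,0,0,0.451,1,-0.806,0.722,0.25,0,0,0.451,1,-0.806,0.722,0.285,0,0,0.451,1,-0.806,0.722,0.285,0,0,0.451,1,-0.806,0.722,0.285,0,0,0.451,1],
)

```text
t: 7.6
position: [482.6, -45.5, 131.1]
orientation: [0.994, -0.111, -0.0, -0.0]
wrist_force: [0.4, -0.3, -0.5]
grip_width: 0.149
finger_force: 30.0
```

```bash
cat >> h.py <<'E'
def held():
    for n in("top","scene"):
        s=snapshot(n); P=cloud(s);H=hsv(s); p=sense()["position"]
        d=np.hypot(P[...,0]-p[0],P[...,1]-p[1])<85
        m=d&(H[...,0]>105)&(H[...,0]<130)&(H[...,1]>150)&(P[...,2]>50)
        q=P[m]; z=np.median(q[:,2]); q=q[abs(q[:,2]-z)<6]; print(n,len(q),z.round(1),rect(q))
E
python3 - <<'E'
from h import *
print(delta(480.4,-46.5,105,-13)); held()
E
```

```text
(array([-0.012,  0.01 ,  0.174]), array([-0.   ,  0.001,  0.005]))
top 13 1075.6 [483.  -15.3   0.    0.    0. ]
scene 846 127.0 [485.6 -44.3 120.7 100.6 -11.7]
```

Emit:
jog_arm(
  moves=[-0.02,0.005,0.05,0,0,0,1,-0.02,0.005,0.1,0,0,0,1,-0.02,0.005,0.13,0,0,0,1,-0.02,0.005,0.16,0,0,0,1,-0.02,0.005,0.19,0,0,0,1,-0.02,0.005,0.21,0,0,0,1,-0.02,0.005,0.22,0,0,0,1,-0.02,0.005,0.22,0,0,0,1,-0.02,0.005,0.22,0,0,0,1,-0.02,0.005,0.22,0,0,0,1],
)

```text
t: 8.53
position: [478.9, -47.0, 98.8]
orientation: [0.994, -0.112, 0.0, 0.0]
wrist_force: [0.3, -0.4, -1.4]
grip_width: 0.148
finger_force: 30.0
```

Run:
```python
from h import *
print(sense()["wrist_force"],delta(479.1,-46.2,91,-13))
```

```text
[ 0.27722003 -0.3794939  -1.35558954] (array([ 0.   , -0.005,  0.052]), array([-0.   , -0.   ,  0.002]))
```

Emit:
jog_arm(
  moves=[0,-0.005,0.01,0,0,0,1,0,-0.005,0.02,0,0,0,1,0,-0.005,0.03,0,0,0,1,0,-0.005,0.04,0,0,0,1,0,-0.005,0.05,0,0,0,1,0,-0.005,0.05,0,0,0,1,0,-0.005,0.05,0,0,0,1,0,-0.005,0.05,0,0,0,1,0,-0.005,0.05,0,0,0,1,0,-0.005,0.05,0,0,0,1],
)

```text
t: 9.37
position: [479.0, -46.1, 93.8]
orientation: [0.994, -0.112, 0.001, -0.002]
wrist_force: [-5.6, 3.3, 24.2]
grip_width: 0.151
finger_force: 30.0
```

Run:
```python
from h import *
print(sense()["wrist_force"],sense()["torque"],delta(479.1,-46.2,91,-13))
```

```text
[-5.55893432  3.26303018 24.17474825] [0.54388577 1.37897848 0.07192085] (array([0.001, 0.001, 0.019]), array([-0.003, -0.001,  0.001]))
```

Emit:
jog_arm(
  moves=[-0.015,0,-0.006,0,0,0,1,-0.02,0,-0.006,0,0,0,1,-0.02,0.015,-0.006,0,0,0,1,-0.01,0.015,-0.006,0,0,0,1,0.01,0.015,-0.006,0,0,0,1,0.015,0,-0.006,0,0,0,1,0.015,-0.015,-0.006,0,0,0,1,0,-0.015,-0.006,0,0,0,1,-0.015,-0.015,-0.006,0,0,0,1,-0.015,0,-0.006,0,0,0,1],
)

```text
t: 10.2
position: [476.8, -45.3, 92.7]
orientation: [0.994, -0.112, 0.0, -0.001]
wrist_force: [-1.5, 3.3, 7.5]
grip_width: 0.149
finger_force: 30.0
```

Run:
```python
from h import *
print(sense()["wrist_force"],sense()["torque"],delta(479.1,-46.2,91,-13)); held()
```

```text
[-1.53336964  3.29692245  7.50476491] [0.68136677 0.13561556 0.00344446] (array([0.016, 0.002, 0.011]), array([-0.001, -0.001,  0.001]))
top 25 90.6 [528.6 -57.6  92.2  11.2  80.3]
scene 812 88.6 [478.3 -44.1 123.  101.  -12.6]
```

Emit:
jog_arm(
  moves=[0,0,0.01,0,0,0,1,0,0,0.015,0,0,0,1,-0.01,0,0.015,0,0,0,1,-0.015,-0.01,0.015,0,0,0,1,-0.01,-0.02,0.015,0,0,0,1,0,-0.02,0.015,0,0,0,1,0.01,-0.01,0.015,0,0,0,1,0.01,0.01,0.015,0,0,0,1,0,0.01,0.015,0,0,0,1,0,0,0.015,0,0,0,1],
)

```text
t: 11.13
position: [475.4, -45.4, 89.7]
orientation: [0.994, -0.112, -0.001, -0.0]
wrist_force: [-4.2, -2.1, 6.3]
grip_width: 0.15
finger_force: 30.0
```

Run:
```python
from h import *
print(sense()["wrist_force"],sense()["torque"],delta(479.1,-46.2,91,-13)); held()
```

```text
[-4.22724736 -2.05202938  6.30229501] [-0.37274714  0.87345629 -0.02765127] (array([ 0.025, -0.   , -0.009]), array([-0.   ,  0.003,  0.002]))
top 27 90.5 [527.3 -57.6  92.7  13.1  80.5]
scene 758 86.8 [479.4 -43.4 119.8  99.2 -12.8]
```

Emit:
jog_arm(
  moves=[-0.005,0,0.005,0,0,0,1,-0.01,0,0.01,0,0,0,1,-0.01,0.005,0.015,0,0,0,1,-0.01,0.005,0.02,0,0,0,1,-0.015,0.005,0.025,0,0,0,1,-0.015,0,0.025,0,0,0,1,-0.015,-0.005,0.025,0,0,0,1,-0.01,0,0.025,0,0,0,1,-0.01,0,0.025,0,0,0,1,-0.01,0,0.025,0,0,0,1],
)

```text
t: 12.07
position: [473.8, -45.2, 86.6]
orientation: [0.994, -0.113, -0.001, -0.001]
wrist_force: [-5.4, 0.9, 11.8]
grip_width: 0.148
finger_force: 30.0
```

Run:
```python
from h import *
print(sense()["wrist_force"],sense()["torque"],delta(479.1,-46.2,91,-13)); held()
```

```text
[-5.43672775  0.87347153 11.75634819] [ 0.1088354   1.08838737 -0.06142942] (array([ 0.036, -0.001, -0.03 ]), array([-0.001,  0.003,  0.001]))
top 38 90.6 [526.1 -57.2  93.4  14.1  81.9]
scene 682 85.1 [479.3 -45.  116.6 100.9 -12.6]
```

Emit:
jog_arm(
  moves=[0,0,-0.01,0,0,0,0.6,0,0,-0.01,0,0,0,0.6,0,0,-0.01,0,0,0,0.6,0,0,-0.05,0,0,0,0.6,0,0,-0.15,0,0,0,0.6,0,0,-0.3,0,0,0,0.6,0,0,-0.5,0,0,0,0.6,0,0,-0.7,0,0,0,0.6,0,0,-0.7,0,0,0,0.9,0,0,-0.7,0,0,0,1],
)

```text
t: 13.0
position: [476.3, -45.4, 192.4]
orientation: [0.994, -0.112, 0.002, -0.0]
wrist_force: [-0.5, -0.3, 1.0]
grip_width: 0.301
finger_force: 0.0
```

Run:
```python
from h import *
print(sense()["wrist_force"],sense()["grip_width"]); held()
s=snapshot("scene"); P=cloud(s);H=hsv(s)
d=(np.hypot(P[...,0]-479,P[...,1]+46)<90)&(H[...,0]>105)&(H[...,0]<130)&(H[...,1]>150)&(P[...,2]>75)&(P[...,2]<100)
q=P[d]; A=np.c_[q[:,:2]-q[:,:2].mean(0),np.ones(len(q))]; print("tilt",np.linalg.lstsq(A,q[:,2],rcond=None)[0])
d=(np.hypot(P[...,0]-479,P[...,1]+46)<50)&(P[...,2]>105)&(P[...,2]<122)&(H[...,1]<70); q=P[d]; print("bar",len(q),rect(q),q.mean(0))
c=s["pixels"][100:240,200:380,::-1]; cv2.imwrite("pics/c1.png",cv2.resize(c,None,fx=4,fy=4,interpolation=2))
```

```text
[-0.46395951 -0.28797972  0.95657057] 0.30127436407986175
top 10 1075.6 [483.  -15.3   0.    0.    0. ]
scene 611 82.6 [480.8 -44.9 108.1 100.5 -12.4]
tilt [ 1.14339824e-01 -3.18306637e-02  8.39968501e+01]
bar 77 [473.7 -42.4  60.   14.6 -11. ] [479.84598913 -43.35416564 109.63855258]
```

View pics/c1.png

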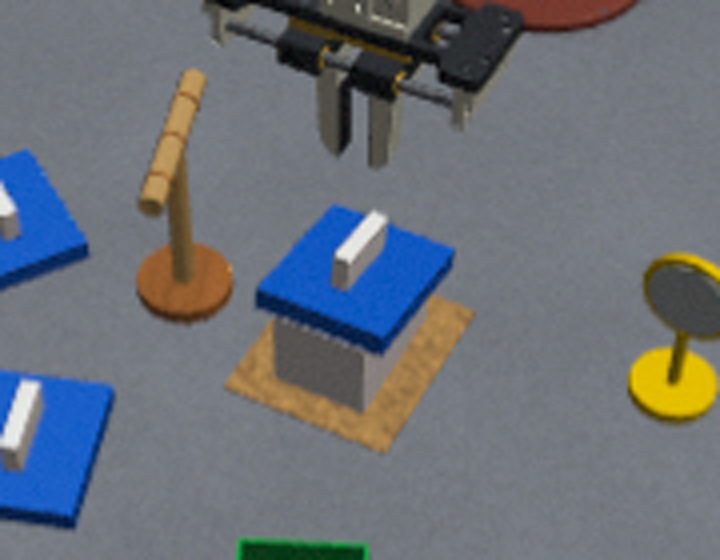

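The view shows the lid on the tub tilted about 0.11 rad, with its far (−x) side low and its near (+x) side, around crop (350,330), high. I'll press the high side gently with shut fingers to see if it seats.

Run:
```python
from h import *
print(delta(520,-56,100,-13))
```

```text
(array([0.315, 0.004, 0.599]), array([0.   , 0.002, 0.002]))
```

Emit:
jog_arm(
  moves=[0.15,0,0,0,0,0,1,0.315,0,0,0,0,0,1,0.315,0,0.05,0,0,0,1,0.315,0,0.1,0,0,0,1,0.315,0,0.2,0,0,0,1,0.315,0,0.3,0,0,0,1,0.315,0,0.45,0,0,0,1,0.315,0,0.6,0,0,0,1,0.315,0,0.6,0,0,0,1,0.315,0,0.6,0,0,0,1],
)

```text
t: 13.98
position: [519.1, -55.6, 99.6]
orientation: [0.994, -0.113, -0.003, 0.0]
wrist_force: [-0.4, -0.3, -0.3]
grip_width: 0.003
finger_force: 0.0
```

Emit:
jog_arm(
  moves=[0,0,0.02,0,0,0,1,0,0,0.04,0,0,0,1,0,0,0.05,0,0,0,1,0,0,0.06,0,0,0,1,0,0,0.07,0,0,0,1,0,0,0.08,0,0,0,1,0,0,0.09,0,0,0,1,0,0,0.09,0,0,0,1,0,0,0.09,0,0,0,1,0,0,0.09,0,0,0,1],
)

```text
t: 14.82
position: [524.2, -56.5, 89.9]
orientation: [0.994, -0.112, 0.003, -0.0]
wrist_force: [0.4, 1.6, 10.0]
grip_width: -0.002
finger_force: 5.0
```

```bash
cat >> h.py <<'E'
def onlid(n="scene"):
    s=snapshot(n); P=cloud(s);H=hsv(s)
    r=np.hypot(P[...,0]-480,P[...,1]+46)
    d=(r<90)&(H[...,0]>105)&(H[...,0]<130)&(H[...,1]>150)&(P[...,2]>66)&(P[...,2]<105)
    q=P[d]; c=q[:,:2].mean(0); A=np.c_[q[:,:2]-[480,-46],np.ones(len(q))]
    f=np.linalg.lstsq(A,q[:,2],rcond=None)[0]; k=abs(q[:,2]-A@f)<4; f=np.linalg.lstsq(A[k],q[k,2],rcond=None)[0]
    print(n,len(q),"slopes",f[:2].round(3),"z at tub centre",f[2].round(1),"rect",rect(q[k])); return s
E
python3 - <<'E'
from h import *
print(sense()["wrist_force"],sense()["torque"]); onlid()
E
```

```text
[0.39700256 1.59566929 9.97811136] [ 0.19154862 -0.05349044  0.02638962]
scene 490 slopes [-0.004 -0.006] z at tub centre 88.0 rect [479.4 -43.3 117.4  99.2 -14.4]
```

Emit:
jog_arm(
  moves=[0,0,-0.2,0,0,0,1,0,0,-0.4,0,0,0,0.9,0,-0.2,-0.6,0,0,0,0.7,0,-0.4,-0.7,0,0,0,0.6,0,-0.6,-0.7,0,0,0,0.6,0,-0.8,-0.7,0,0,0,0.6,0,-1,-0.7,0,0,0,0.6,0,-1,-0.7,0,0,0,0.6,0,-1,-0.7,0,0,0,0.6,0,-1,-0.7,0,0,0,0.6],
)

```text
t: 15.7
position: [554.5, 89.6, 192.5]
orientation: [0.994, -0.113, -0.0, 0.001]
wrist_force: [0.7, -0.7, 0.9]
grip_width: 0.401
finger_force: 0.0
```

Run:
```python
from h import *
for n in("top","scene"):
    s=onlid(n); P=cloud(s);H=hsv(s); r=np.hypot(P[...,0]-480,P[...,1]+46)
    q=P[(r<50)&(P[...,2]>105)&(P[...,2]<125)&(H[...,1]<70)]; print("bar",len(q),rect(q) if len(q) else 0,q.mean(0))
    q=P[(r<102)&(P[...,2]<7)&(H[...,0]>5)&(H[...,0]<25)&(H[...,1]>70)]; print("mat",len(q),rect(q))
```

```text
top 1478 slopes [ 0.166 -0.039] z at tub centre 82.1 rect [472.9 -45.5 111.6  93.8 -13. ]
bar 110 [468.8 -45.1  56.   13.  -12.7] [472.36007943 -45.8938383  109.42284538]
mat 614 [480.5 -47.  147.6 128.9 -12.9]
scene 905 slopes [ 0.154 -0.038] z at tub centre 82.1 rect [475.3 -43.6 119.7  99.7 -13.2]
bar 79 [472.8 -43.1  60.6  16.3 -12.7] [477.99659857 -42.89447791 109.52088817]
mat 726 [475.1 -62.6 168.2 155.2  77.4]
```

```bash
cat >> h.py <<'E'
def delta2(x,y,z,yaw,pitch):  # pitch: tool x axis raised (rad)
    s=sense(); R0=R.from_quat(s["orientation"]); a=np.radians(yaw)
    X=np.array([np.cos(a)*np.cos(pitch),np.sin(a)*np.cos(pitch),np.sin(pitch)]); Y=np.array([np.sin(a),-np.cos(a),0])
    Rt=R.from_matrix(np.c_[X,Y,np.cross(X,Y)])
    return np.round(R0.inv().apply(np.array([x,y,z])-s["position"])/150,3),np.round((R0.inv()*Rt).as_rotvec(degrees=True)/60,3)
E
python3 - <<'E'
from h import *
print(delta2(467,-43,135,-12.8,.163))
E
```

```text
(array([-0.37 ,  0.985,  0.386]), array([ 0.001,  0.155, -0.004]))
```

Emit:
jog_arm(
  moves=[-0.1,0.25,0,0,0,0,0.55,-0.2,0.5,0,0,0,0,0.55,-0.3,0.75,0,0,0.05,0,0.55,-0.37,0.985,0,0,0.1,0,0.55,-0.37,0.985,0.1,0,0.155,0,0.55,-0.37,0.985,0.2,0,0.155,0,0.55,-0.37,0.985,0.3,0,0.155,0,0.55,-0.37,0.985,0.386,0,0.155,0,0.55,-0.37,0.985,0.386,0,0.155,0,0.55,-0.37,0.985,0.386,0,0.155,0,0.55],
)

```text
t: 16.63
position: [467.1, -42.6, 134.7]
orientation: [0.99, -0.113, 0.08, 0.009]
wrist_force: [-0.2, -0.5, 0.7]
grip_width: 0.448
finger_force: 0.0
```

Run:
```python
from h import *
print(delta2(474.3,-44.9,89,-12.8,.163))
```

```text
(array([0.001, 0.004, 0.309]), array([ 0.001,  0.001, -0.004]))
```

Emit:
jog_arm(
  moves=[0,0.004,0.1,0,0,0,0.55,0,0.004,0.2,0,0,0,0.55,0,0.004,0.309,0,0,0,0.55,0,0.004,0.309,0,0,0,0.55,0,0.004,0.309,0,0,0,1,0,0.004,0.309,0,0,0,1,0,0.004,0.309,0,0,0,1,0,0.004,0.309,0,0,0,1,0,0.004,0.309,0,0,0,1,0,0.004,0.309,0,0,0,1],
  force=50,
)

```text
t: 17.47
position: [475.2, -43.6, 89.5]
orientation: [0.99, -0.112, 0.081, 0.009]
wrist_force: [-1.2, 0.1, 3.8]
grip_width: 0.146
finger_force: 50.0
```

Run:
```python
from h import *
s=sense();print(s["wrist_force"],s["finger_force"],delta2(474.3,-44.9,89,-12.8,.163)); onlid()
```

```text
[-1.16700553  0.08311164  3.81571242] 50.00192642211914 (array([-0.005,  0.01 ,  0.003]), array([ 0.   , -0.001, -0.002]))
scene 812 slopes [ 0.153 -0.037] z at tub centre 82.0 rect [475.3 -41.5 122.6  99.7 -13.1]
```

Emit:
jog_arm(
  moves=[0.008,0.003,0,0,0,0,1,0.016,0.005,0,0,0,0,1,0.025,0.005,0,0,0,0,1,0.025,0.005,0,0,0,0,1,0.025,0.005,0,0,0,0,1,0.025,0.005,0,0,0,0,1,0.025,0.005,0,0,0,0,1,0.025,0.005,0,0,0,0,1,0.025,0.005,0,0,0,0,1,0.025,0.005,0,0,0,0,1],
)

```text
t: 18.35
position: [477.5, -44.7, 89.7]
orientation: [0.99, -0.112, 0.08, 0.008]
wrist_force: [-1.3, 0.4, 5.8]
grip_width: 0.146
finger_force: 50.0
```

Run:
```python
from h import *
s=sense();print(s["wrist_force"],s["torque"],s["finger_force"]); onlid()
```

```text
[-1.3181232   0.39266241  5.80201188] [ 0.25030697  0.76648877 -0.00453647] 50.00248968601227
scene 815 slopes [ 0.139 -0.046] z at tub centre 81.9 rect [477.1 -42.2 121.3  99.6 -13. ]
```

Emit:
jog_arm(
  moves=[0.01,0.002,0,0,0,0,1,0.02,0.004,0,0,0,0,1,0.025,0.005,0,0,0,0,1,0.025,0.005,0.003,0,-0.02,0,1,0.025,0.005,0.005,0,-0.04,0,1,0.025,0.005,0.005,0,-0.06,0,1,0.025,0.005,0.005,0,-0.08,0,1,0.025,0.005,0.005,0,-0.08,0,1,0.025,0.005,0.005,0,-0.08,0,1,0.025,0.005,0.005,0,-0.08,0,1],
)

```text
t: 19.23
position: [477.9, -45.0, 89.5]
orientation: [0.993, -0.112, 0.035, 0.002]
wrist_force: [-8.0, 2.8, 14.2]
grip_width: 0.144
finger_force: 50.0
```

Run:
```python
from h import *
s=sense();print(s["wrist_force"],s["torque"],s["finger_force"]); onlid()
```

```text
[-8.02421891  2.77360994 14.22016439] [ 0.5452602   1.61674338 -0.00300473] 50.008336901664734
scene 822 slopes [ 0.134 -0.037] z at tub centre 82.2 rect [478.4 -43.6 121.   99.6 -12.3]
```

Lid A (the left one) is blocked. It hooks over the −x wall while its +x skirt stays on the rim, so it doesn't fit. I'm lifting it off and laying it on free table.

Emit:
jog_arm(
  moves=[0,0,-0.1,0,0,0,1,0,0,-0.3,0,0,0,1,0,0,-0.5,0,-0.05,0,1,0.2,-0.2,-0.6,0,-0.1,0,1,0.4,-0.4,-0.6,0,-0.128,0,1,0.59,-0.6,-0.6,0,-0.128,0,1,0.59,-0.8,-0.6,0,-0.128,0,1,0.59,-1,-0.6,0,-0.128,0,1,0.59,-1,-0.6,0,-0.128,0,1,0.59,-1,-0.6,0,-0.128,0,1],
)

```text
t: 20.12
position: [594.1, 84.3, 184.7]
orientation: [0.994, -0.11, -0.029, -0.003]
wrist_force: [-0.1, -0.3, -0.6]
grip_width: 0.147
finger_force: 50.0
```

Run:
```python
from h import *
s=sense();print(s["wrist_force"],s["finger_force"])
s=snapshot("scene");P=cloud(s);H=hsv(s);p=sense()["position"]
d=(np.hypot(P[...,0]-p[0],P[...,1]-p[1])<90)&(H[...,0]>105)&(H[...,0]<130)&(H[...,1]>150)&(P[...,2]>70)&(P[...,2]<260)
q=P[d];A=np.c_[q[:,:2]-p[:2],np.ones(len(q))];f=np.linalg.lstsq(A,q[:,2],rcond=None)[0];k=abs(q[:,2]-A@f)<4
print(len(q),np.linalg.lstsq(A[k],q[k,2],rcond=None)[0],rect(q[k]))
```

```text
[-0.07545503 -0.34558381 -0.62231986] 49.99683737754822
1121 [ 7.55260422e-03 -5.70479986e-03  1.77207575e+02] [593.7  86.2 115.5  98.9 -13.2]
```

Emit:
jog_arm(
  moves=[0,0,0.15,0,0,0,1,0,0,0.35,0,0,0,1,0,0,0.55,0,0,0,1,0,0,0.75,0,0,0,1,0,0,0.9,0,0,0,1,0,0,0.96,0,0,0,1,0,0,0.98,0,0,0,1,0,0,1,0,0,0,1,0,0,1,0,0,0,1,0,0,1,0,0,0,1],
)

```text
t: 21.0
position: [587.5, 82.7, 37.7]
orientation: [0.993, -0.113, -0.026, -0.003]
wrist_force: [0.9, -0.5, 0.4]
grip_width: 0.143
finger_force: 50.0
```

Emit:
jog_arm(
  moves=[0,0,0.015,0,0,0,1,0,0,0.03,0,0,0,1,0,0,0.045,0,0,0,1,0,0,0.045,0,0,0,1,0,0,0.045,0,0,0,0.6,0,0,0.045,0,0,0,0.6,0,0,0,0,0,0,0.6,0,0,-0.2,0,0,0,0.6,0,0,-0.4,0,0,0,0.6,0,0,-0.6,0,0,0,0.6],
)

```text
t: 21.83
position: [591.1, 81.8, 127.7]
orientation: [0.993, -0.113, -0.028, -0.003]
wrist_force: [0.7, -0.5, -0.8]
grip_width: 0.399
finger_force: 0.0
```

Run:
```python
from h import *
print(sense()["wrist_force"],sense()["grip_width"],delta(633,-240,200,4.8))
```

```text
[ 0.65200593 -0.4623104  -0.77253979] 0.3989897698194947 (array([ 0.724,  2.029, -0.522]), array([-0.008,  0.053, -0.295]))
```

Emit:
jog_arm(
  moves=[0.1,0.2,-0.3,0,0.053,0,0.55,0.2,0.4,-0.4,0,0.053,0,0.55,0.3,0.6,-0.4,0,0.053,0,0.55,0.36,0.8,-0.4,0,0.053,0,0.55,0.36,1,-0.4,0,0.053,0,0.55,0.36,1,-0.4,0,0.053,0,0.55,0.36,1,-0.4,0,0.053,0,0.55,0.36,1,-0.4,0,0.053,0,0.55,0.36,1,-0.4,0,0.053,0,0.55,0.36,1,-0.4,0,0.053,0,0.55],
)

```text
t: 22.67
position: [613.9, -74.7, 182.8]
orientation: [0.994, -0.111, -0.0, -0.0]
wrist_force: [0.5, 0.6, -0.4]
grip_width: 0.448
finger_force: 0.0
```

Run:
```python
from h import *
print(sense()["grip_width"],delta(633,-240,85,4.8))
for n in("top","scene"):
  for l in lids(snapshot(n)): print(n,*l[:3])
```

```text
0.4482000795165542 (array([0.367, 1.047, 0.651]), array([-0.001,  0.   , -0.292]))
top [393. 287.] 19.8 [ 433.6 -335.8  114.9   98.4   43. ]
top [230. 231.] 19.5 [582.9  90.8 113.9  82.3 -13.2]
top [356. 216.] 19.6 [ 632.1 -241.8  114.5   96.1    4.6]
scene [326. 222.] 20.1 [582.6  86.2 118.4  98.8 -13.1]
scene [205. 210.] 19.6 [ 633.2 -239.5  120.1   98.9    5. ]
scene [199. 155.] 19.6 [ 434.9 -333.9  121.3   97.7   42.1]
scene [457.  21.] 31.8 [-527.5  381.5  418.5  314.4  -89.7]
```

Emit:
jog_arm(
  moves=[0.1,0.25,0,0,0,-0.1,0.55,0.2,0.5,0,0,0,-0.2,0.55,0.3,0.75,0,0,0,-0.292,0.55,0.367,1,0.1,0,0,-0.292,0.55,0.367,1,0.25,0,0,-0.292,0.55,0.367,1,0.4,0,0,-0.292,0.55,0.367,1,0.55,0,0,-0.292,0.55,0.367,1,0.65,0,0,-0.292,0.55,0.367,1,0.65,0,0,-0.292,0.55,0.367,1,0.65,0,0,-0.292,0.55],
)

```text
t: 23.6
position: [633.5, -234.7, 84.8]
orientation: [0.999, 0.041, -0.001, -0.0]
wrist_force: [0.1, -0.6, 1.0]
grip_width: 0.453
finger_force: 0.0
```

Run:
```python
from h import *
print(sense()["grip_width"],delta(633,-240,26,4.8))
```

```text
0.45302719838540884 (array([-0.006,  0.035,  0.392]), array([-0.001,  0.002, -0.002]))
```

Emit:
jog_arm(
  moves=[-0.005,0.035,0,0,0,0,0.55,-0.005,0.035,0.15,0,0,0,0.55,-0.005,0.035,0.3,0,0,0,0.55,-0.005,0.035,0.392,0,0,0,0.55,-0.005,0.035,0.392,0,0,0,0.7,-0.005,0.035,0.392,0,0,0,1,-0.005,0.035,0.392,0,0,0,1,-0.005,0.035,0.392,0,0,0,1,-0.005,0.035,0.392,0,0,0,1,-0.005,0.035,0.392,0,0,0,1],
  force=60,
)

```text
t: 24.43
position: [634.3, -241.3, 28.3]
orientation: [0.999, 0.04, 0.001, 0.001]
wrist_force: [-0.1, -1.1, 3.2]
grip_width: 0.145
finger_force: 60.0
```

Emit:
jog_arm(
  moves=[0,0,0,0,0,0,1,0,0,0,0,0,0,1,0,0,-0.1,0,0,0,1,0,0,-0.25,0,0,0,1,0,0,-0.45,0,0,0,1,0,0,-0.65,0,0,0,1,0,0,-0.85,0,0,0,1,0,0,-1,0,0,0,1,0,0,-1,0,0,0,1,0,0,-1,0,0,0,1],
)

```text
t: 25.27
position: [633.6, -240.9, 178.3]
orientation: [0.999, 0.04, 0.001, 0.0]
wrist_force: [-0.4, 0.1, -1.6]
grip_width: 0.146
finger_force: 60.0
```

Run:
```python
from h import *
print(sense()["grip_width"],delta(479.5,-46.5,175,-13))
```

```text
0.14574134105337153 (array([-0.92 , -1.374,  0.019]), array([ 0.   , -0.002,  0.294]))
```

Emit:
jog_arm(
  moves=[0,-0.15,-0.05,0,0,0,1,0,-0.35,-0.1,0,0,0,1,0,-0.55,-0.15,0,0,0,1,0,-0.75,-0.2,0,0,0,1,-0.05,-0.95,-0.2,0,0,0,1,-0.15,-1,-0.2,0,0,0,1,-0.2,-1,-0.2,0,0,0.1,1,-0.25,-1,-0.2,0,0,0.2,1,-0.25,-1,-0.2,0,0,0.294,1,-0.25,-1,-0.2,0,0,0.294,1],
)

```text
t: 26.1
position: [582.2, -93.2, 204.7]
orientation: [0.993, -0.114, -0.002, -0.0]
wrist_force: [-0.3, 0.6, -1.6]
grip_width: 0.144
finger_force: 60.0
```

Run:
```python
from h import *
print(sense()["grip_width"],delta(479.5,-46.5,133,-13))
```

```text
0.14411355023393524 (array([-0.735, -0.148,  0.481]), array([ 0.   ,  0.005, -0.002]))
```

Emit:
jog_arm(
  moves=[-0.12,-0.08,0,0,0.005,0,1,-0.3,-0.148,0,0,0.005,0,1,-0.5,-0.148,0,0,0.005,0,1,-0.65,-0.148,0.05,0,0.005,0,1,-0.735,-0.148,0.15,0,0.005,0,1,-0.735,-0.148,0.3,0,0.005,0,1,-0.735,-0.148,0.4,0,0.005,0,1,-0.735,-0.148,0.481,0,0.005,0,1,-0.735,-0.148,0.481,0,0.005,0,1,-0.735,-0.148,0.481,0,0.005,0,1],
)

```text
t: 26.93
position: [480.7, -47.5, 133.7]
orientation: [0.994, -0.113, 0.001, 0.0]
wrist_force: [-0.4, -0.5, -1.7]
grip_width: 0.143
finger_force: 60.0
```

Run:
```python
from h import *
print(delta(479.5,-46.5,101,-13)); held()
```

```text
(array([-0.01 , -0.005,  0.218]), array([ 0.001, -0.002,  0.001]))
top 18 1075.6 [483.  -15.3   0.    0.    0. ]
scene 853 125.8 [480.5 -45.7 123.3 101.1 -12.7]
```

Emit:
jog_arm(
  moves=[0.006,0,0.08,0,0,0,1,0.006,0,0.14,0,0,0,1,0.006,0,0.19,0,0,0,1,0.006,0,0.21,0,0,0,1,0.006,0,0.22,0,0,0,1,0.006,0,0.23,0,0,0,1,0.006,0,0.24,0,0,0,1,0.006,0,0.25,0,0,0,1,0.006,0,0.25,0,0,0,1,0.006,0,0.25,0,0,0,1],
)

```text
t: 27.87
position: [482.6, -48.0, 97.2]
orientation: [0.994, -0.113, 0.003, 0.0]
wrist_force: [0.5, 0.5, -1.2]
grip_width: 0.145
finger_force: 60.0
```

Run:
```python
from h import *
print(sense()["wrist_force"],sense()["torque"],delta(481.6,-47.2,95,-13)); held()
```

```text
[ 0.48335704  0.46587829 -1.1515303 ] [ 0.01042505  0.18875626 -0.02983206] (array([-0.008, -0.003,  0.015]), array([ 0.   , -0.005, -0.   ]))
top 3 424.2 [515.8 -44.8  54.    1.2  77.8]
scene 825 88.7 [482.9 -45.7 121.2  99.1 -12.5]
```

Emit:
jog_arm(
  moves=[-0.004,0,0.01,0,0,0,1,-0.004,0,0.02,0,0,0,1,-0.004,0,0.025,0,0,0,1,-0.004,0,0.03,0,0,0,1,-0.004,0,0.03,0,0,0,1,-0.004,0,0.035,0,0,0,1,-0.004,0,0.035,0,0,0,1,-0.004,0,0.035,0,0,0,1,-0.004,0,0.035,0,0,0,1,-0.004,0,0.035,0,0,0,1],
)

```text
t: 28.8
position: [482.2, -47.7, 92.1]
orientation: [0.994, -0.113, 0.003, 0.0]
wrist_force: [0.2, 1.6, 4.5]
grip_width: 0.147
finger_force: 60.0
```

Run:
```python
from h import *
print(sense()["wrist_force"],sense()["torque"],delta(481.6,-47.2,95,-13)); onlid()
```

```text
[0.16280872 1.60509352 4.54074068] [ 0.41368971  0.25672654 -0.06154285] (array([-0.005, -0.002, -0.019]), array([-0.   , -0.005, -0.   ]))
scene 902 slopes [-0.012 -0.007] z at tub centre 83.7 rect [483.  -45.7 118.5  99.1 -12.3]
```

Lid B has gone over the rim onto the studs, level with its plate at about 84 mm. Now I press it home.

Emit:
jog_arm(
  moves=[0,0,0.01,0,0,0,1,0,0,0.02,0,0,0,1,0,0,0.03,0,0,0,1,0,0,0.035,0,0,0,1,0,0,0.04,0,0,0,1,0,0,0.045,0,0,0,1,0,0,0.05,0,0,0,1,0,0,0.055,0,0,0,1,0,0,0.06,0,0,0,1,0,0,0.06,0,0,0,1],
)

```text
t: 29.68
position: [481.4, -47.8, 82.4]
orientation: [0.994, -0.113, 0.002, 0.0]
wrist_force: [1.2, 1.2, -2.7]
grip_width: 0.147
finger_force: 60.0
```

Run:
```python
from h import *
print(sense()["wrist_force"],sense()["torque"]); onlid()
```

```text
[ 1.20952447  1.18611458 -2.65991475] [ 0.29654472  0.04408202 -0.0493632 ]
scene 835 slopes [-0.006  0.002] z at tub centre 74.2 rect [482.2 -45.5 119.8  99.3 -11.8]
```

Emit:
jog_arm(
  moves=[0,0,0.01,0,0,0,1,0,0,0.018,0,0,0,1,0,0,0.018,0,0,0,1,0,0,0,0,0,0,1,0,0,0,0,0,0,0.6,0,0,0,0,0,0,0.6,0,0,0,0,0,0,0.6,0,0,0,0,0,0,0.6,0,0,-0.15,0,0,0,0.6,0,0,-0.3,0,0,0,0.6],
)

```text
t: 30.57
position: [480.7, -48.1, 127.4]
orientation: [0.994, -0.114, 0.001, 0.001]
wrist_force: [1.3, 0.9, 0.2]
grip_width: 0.398
finger_force: 0.0
```

Emit:
jog_arm(
  moves=[0,0,-0.2,0,0,0,0.6,0,0,-0.4,0,0,0,0.6,0,0,-0.6,0,0,0,0.6,0.1,-0.2,-0.6,0,0,0,0.6,0.1,-0.4,-0.6,0,0,0,0.6,0.1,-0.6,-0.6,0,0,0,0.6,0.1,-0.8,-0.6,0,0,0,0.6,0.1,-1,-0.6,0,0,0,0.6,0.1,-1,-0.6,0,0,0,0.6,0.1,-1,-0.6,0,0,0,0.6],
)

```text
t: 31.4
position: [529.7, 96.9, 217.2]
orientation: [0.994, -0.111, 0.002, 0.001]
wrist_force: [0.3, -0.1, 0.2]
grip_width: 0.397
finger_force: 0.0
```

Run:
```python
from h import *
print(sense()["wrist_force"])
for n in("top","scene"):
    s=onlid(n); P=cloud(s);H=hsv(s); r=np.hypot(P[...,0]-480,P[...,1]+46)
    q=P[(r<102)&(P[...,2]<7)&(H[...,0]>5)&(H[...,0]<25)&(H[...,1]>70)]; print("mat",rect(q))
    for l in lids(s): print(n,*l[:3])
cv2.imwrite("pics/end.png",s["pixels"][:,:,::-1])
```

```text
[ 0.26801547 -0.12049142  0.19047537]
top 1459 slopes [0.002 0.   ] z at tub centre 73.5 rect [480.3 -47.3 111.9  94.  -12.9]
mat [480.1 -47.3 148.2 127.8 -13.1]
top [397. 287.] 19.7 [ 433.5 -335.8  115.2   98.    42.4]
top [284. 273.] 73.4 [480.3 -47.2 111.9  94.3 -12.9]
top [239. 225.] 19.6 [607.9  77.3  95.8  59.6  76.5]
scene 974 slopes [-0.     0.003] z at tub centre 73.8 rect [481.7 -44.5 122.4  99.6 -13.3]
mat [478.6 -45.6 156.7 131.9 -12.9]
scene [325. 221.] 20.1 [581.7  86.6 119.8  98.8 -12.4]
scene [288. 172.] 73.9 [481.  -44.3 121.   99.6 -13.3]
scene [199. 155.] 19.7 [ 433.8 -333.9  122.    97.7   42. ]
scene [453.  23.] 31.7 [-527.4  381.4  418.7  313.6  -89.5]
```

View pics/end.png

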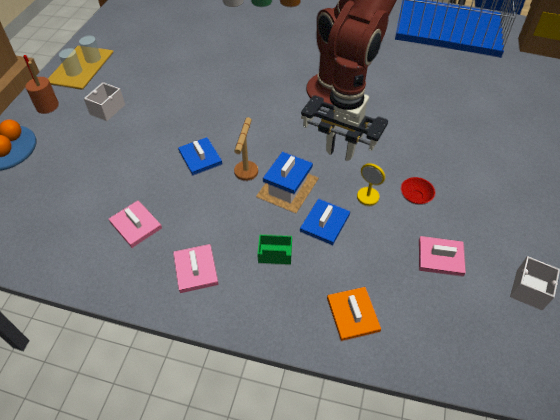

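The lid on the tub at (288,172) is level and centred on the mat, with its plate at about 74 mm. The other two blue lids lie flat at (199,155) and (325,221), and the bystanders haven't moved. I'm handing the job in.

```bash
python3 -c "
from plant import close_job; print(close_job())"
```

```text
the job is handed in; nothing more can be done
None
```

The second lid I tried fitted: it snapped home level on the mat's tub and is released, the other two blue lids lie flat on the table, the bystanders were not disturbed, and the job is handed in (the hand-in returned no verdict).

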